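# Snap the cover back onto the bench terminal box

## Robot

A 7-joint arm with a two-finger parallel gripper is mounted at the origin on the work surface. World frame = base frame: x ahead of the robot, y to its left, z up, the work surface at z = 0. Lengths are in mm, angles in rad, forces in N, time in s.
With the tool pointing down it reaches from about 400 to 875 mm from the base axis. Payload 4.4 kg.
Tool frame: the origin (TCP) lies midway between the tips of the shut fingers; the grasp point (between the pads) lies 19 mm behind it; x points along the fingers, y is the direction in which the jaws open and shut, and the axes are right-handed (so a half turn about x gives the same grasp; the last joint's range is limited). The gripper opens to 85 mm and grips with 20 to 120 N. Pads are 22 mm wide; open, the fingers measure 114 mm over their backs; the gripper's body (76 mm by 85 mm) begins 54 mm behind the grasp point. The pads swing forward as they close: fully open they stand 13 mm farther back than shut.
Start: joints at [1.054, 0.628, 0.038, 1.517, -0.027, 0.996, -0.02], TCP at [283.225, -585.066, 205.613] pointing down, gripper open.
Joint ranges: [-3.06, 3.06], [-0.37, 2.12], [-1.25, 1.32], [0.18, 2.47], [-1.1, 4.24], [0.23, 1.98], [-2.94, 2.94]. Speed limits (rad/s): [2.57, 2.57, 3.14, 3.14, 3.14, 3.14, 3.14].

## Interface

Orientations are given as [roll, pitch, yaw] about the fixed x, y, z axes, in that order (R = Rz(yaw) Ry(pitch) Rx(roll)).
In Python, from cell import ctrl gives the robot as it stands.
- The arm moves only by the tool arm_command, never from a script. Its argument "series" is a list of rows, each a list of 7 numbers: the opening, from 0 (shut) to 1 (fully open), then the shift along the world's x, y, z in cm, then the turn, a rotation vector about the world's x, y, z in degrees. In form: [[claw, x, y, z, rx, ry, rz], ...]. A call has 1 to 20 rows; each row shifts and turns the commanded pose from where the row before left it; what a row does not reach is not made up. A row lasts 1/12 s, in which the tool goes at most 41.7 mm and 7.16 degrees, less where a joint would pass 70% of its speed; a pose out of reach is approached as far as the arm can. A call with a gripper value outside its range is refused whole. The fingers move at their own pace and stop on an object; the grip force is fixed at half the most. Time passes only in rows, so rows that do not move let the fingers close. It gives the time, the measured TCP pose, the force and the opening at its end, in the units of the state.
- ctrl.read_state(): the state, without advancing time (a new reading comes with each control period).
- ctrl.get_image(name): name is "scene" or "top" or "wrist"; returns the picture (420x560x3 uint8, blue, green, red); there is no depth.
- ctrl.calibration(name): a dict with "fovy" (degrees; the focal length in pixels is half the picture's height over the tangent of half this angle, whatever the lens; pixels are square), "cx", "cy" (the principal point, pixels), "k1" (the pictures are not rectified: a ray, as slopes to the right and down, at radius r is drawn at 1 + k1 r^2 times it, then the intrinsics apply), "cam_to_world" (4x4, takes a point from camera to world coordinates); the wrist camera has in their place "T_tool_cam" (4x4, takes a point from camera to tool coordinates, whose origin is the TCP and whose axes are the tool frame's). Camera axes: x right, y up, looking along -z (the intrinsics and any distortion apply to the point x, -y, -z); pixel columns grow to the right and rows downward; lengths in mm; the calibration is good to about 2 mm. A picture is of the moment at which its call begins: read the wrist's pose just before it. calibration takes no time and is no camera call.
- ctrl.finish_job(): hands the job in, once; it reports no verdict.
Trained networks look in the newest picture that a camera, given by its name, has taken for a name from the list of things; names that differ only in an ending like _2 or _b are one class to them, and where a whole thing is asked for, a point or a joint stands for the part that bears it (a point fixed in the world has none). Each returns a list of dicts, best first, with "conf" (0 to 1); they miss things now and then, are a little off and sometimes report something else, mostly with a low value. They report only what shows in the picture. A call takes as long as a camera call. They do not tell look-alikes from the thing itself.
- ctrl.spot_in(label, camera): "centre" ([x, y, z] in mm, in world coordinates, good to about 4 mm: the middle of the surface that is visible of it).
The state is a dict: "clock": time; "qpos": joint angles; "qd": joint speeds; "tau": joint torques, N m; "eef_pos": TCP position; "tool_rot": TCP orientation; "force": force on the tool from outside, world axes, zero at the start; "torque": the same for the moment, N m; "width": finger opening in mm.
Only numpy, scipy, OpenCV 4.12 (cv2) and the standard library are available. Lean on these libraries where they do the work, as an engineer would, in place of code of your own. Each camera call takes 0.05 s, during which the arm holds its last target.

## Task

Someone left a piece of square tube lying across the open terminal box: take it off and lay it flat in the shallow offcut tray. Then snap the box's cover on: press it straight down until both clips give way and it sits flush on the rim all round. Finish while still holding the cover pressed firmly down, with the fingers on it, and leave the other things on the bench where they are.

Things in the scene. Friction and masses are not known exactly. Their poses are not given: they have to be found in the camera images.
- box: Grey open-topped terminal box fixed to the bench, outer 118 (its x) by 86 (its y) by 60 mm high, walls 5 mm, mouth 108 by 76 mm, a screw ear at either x end. Origin at the centre of its underside, on the bench; z up. In each long wall (+y, -y) a sprung steel bead, 50 mm long, 10 mm thick, bulges 9 mm into the mouth, centre line 12 mm below the rim, and gives way outwards.
- box_home (a point): Point 20 mm above the middle of the box's rim, 80 mm straight above the box's origin: where point cover_grip lies when the cover is fully home, its plate flush on the rim; axes as the box's. Going on, the cover's beads meet the sprung beads 15 mm above home; the push rises to 10 to 20 N, drops suddenly near 8 mm and the springs pull the cover down until the rim stops it.
- cover_grip (a point): Centre of the black pull rib of the loose snap cover (0.15 kg). Rib 44 (x) by 18 (y) by 30 mm high, gripped across its 18 mm; it stands mid-way on a grey plate 124 (x) by 92 (y) by 5 mm. This point is 15 mm above the plate's top, 15 mm below the rib's top, 45 mm above the feet on which the cover stands. x along the rib, y across, z up.
- cover_under (a point): Centre of the underside of the cover's plate, 20 mm below cover_grip, same axes. Two legs, 98 mm long along x, reach 25 mm down from it and end in round beads 10 mm thick with centre lines at y = 27 and -27 mm. The legs go inside the box's mouth, cover x along box x, either way round, with 5 mm play at each x end.
- offcut_center (a point): Centre of the loose offcut of square steel tube, 150 (its x) by 25 by 25 mm, about 0.22 kg; it starts lying flat across the box's rim, roughly along the box's y. x runs along its length.
- tray: Shallow aluminium offcut tray, open-topped, fixed to the bench, outer 240 (its x) by 150 (its y) by 28 mm, walls and floor 4 mm. Origin at the centre of its underside, z up. A loose steel slug (disc 30 mm across, 12 mm high) lies in it about 48 mm from the middle line towards +y; it may be nudged.
- jar_mid (a point): Centre of a small standing amber jar, 38 mm across, 55 mm high; bystander.
- collar_mid (a point): Centre of a steel collar, 42 mm across, 24 mm high; bystander.
- spray_mid (a point): Centre of a standing spray can, 60 mm across, 140 mm high; bystander.
- magnet_mid (a point): Middle of the base bar of a flat triangular welding magnet, about 90 by 90 by 16 mm, lying flat; bystander.
- hammer_grip (a point): Middle of the handle of a lying hammer; bystander.
Mind the look-alikes: they are no part of the job. Leave any purple look-alike of the part that bears offcut_center alone.

How it is judged (in metres and radians):
On the way, in this order (a step that is already met when the one before it is completed fails the run):
1. the tube offcut lies flat in the tray, let go (x of offcut_center in the frame of tray between -0.1 and 0.1 m and y of offcut_center in the frame of tray between -0.064 and 0.064 m and z of offcut_center in the frame of tray below 0.032 m and contact force between the fingers and offcut below 0.2 N and linear speed of offcut below 0.03 m/s), for 0.2 s.
2. the cover is snapped fully home on the box (z of cover_grip in the frame of box between 0.074 and 0.0825 m and horizontal distance between cover_grip and box below 0.008 m and angle between cover_grip's own z axis and vertical below 0.05 rad and angle between the x axis of cover_grip and the x axis of box, either way round below 0.12 rad), for 0.3 s.
At the end, for the whole second after the job is handed in: Offcut flat in the tray (centre under 32 mm high, inside the walls). Cover home: grip point under 82.5 mm above the box's foot, within 8 mm sideways, tilt under 0.05 rad, in line within 0.12 rad. Fingers on the cover (over 3 N), which bears on the rim with over 5 N (all of step 2 and x of offcut_center in the frame of tray between -0.1 and 0.1 m and y of offcut_center in the frame of tray between -0.064 and 0.064 m and z of offcut_center in the frame of tray below 0.032 m and linear speed of offcut below 0.03 m/s and linear speed of cover below 0.02 m/s and contact force between the fingers and cover above 3 N and contact force between cover and rim above 5 N); the arm keeps its last pose, push and grip.
It fails at once if a bystander on the bench is shoved or knocked over (moved more than 30 mm) (distance of any of jar_mid, collar_mid, spray_mid, magnet_mid, hammer_grip from where it was at the start of the episode above 0.03 m).
It also fails if it takes over 62 s, if anything falls off the work surface, if the arm or the gripper's body presses on something with over 40 N, if the wrist force passes 120 N, or if a joint passes its speed limit or range.

## Working session

There is one attempt and no reset: what is moved stays moved. The work goes in short steps, Python scripts to look and compute and a tool call to move; the robot and the scene stay as the last step left them, time stands still between calls to the robot, and variables do not carry over. Pictures are saved under pics/ and viewed, and the job is handed in when it is done.

Besides the shell and the picture viewer there is one more tool, called as name([rows], argument=value, ...), one row to a line, values as JSON. arm_command: Moves the arm, as the interface text tells. Its arguments: {"type":"object","properties":{"series":{"type":"array"}},"required":["series"]}

```bash
ls; mkdir -p pics
python3 - <<'E'
from cell import ctrl
import cv2
s=ctrl.read_state();print(s)
for n in("scene","top","wrist"):
    im=ctrl.get_image(n);cv2.imwrite(f"pics/{n}0.png",im)
    c=ctrl.calibration(n);print(n,c)
for n,l in (("top",["box","cover_grip","offcut_center","tray","jar_mid","collar_mid","spray_mid","magnet_mid","hammer_grip"]),):
    for x in l: print(n,x,[(round(d["conf"],2),[round(v) for v in d["centre"]]) for d in ctrl.spot_in(x,n)])
E
```

```text
pics
{'clock': 0.0, 'qpos': array([ 1.05420452,  0.6293226 ,  0.03843238,  1.51834611, -0.02701207,
        0.99629841, -0.01998442]), 'qd': array([ 4.00261508e-04,  8.23410729e-05,  2.14199078e-03, -6.05502400e-05,
       -9.44551980e-04,  7.81356142e-04,  2.81455246e-04]), 'tau': array([-2.24036798e-04, -5.63404834e+01,  1.22587703e+00, -1.93448085e+01,
        1.09715236e-02,  1.04401336e-02,  2.63345974e-06]), 'eef_pos': array([ 282.9387673 , -584.45689074,  204.71120128]), 'tool_rot': array([-1.56698554,  1.56893938,  2.02541618]), 'force': array([-0.09348774,  1.14358033,  0.83776145]), 'torque': array([-0.03049998,  0.0492569 ,  0.02406397]), 'width': 85.47796505709806}
scene {'fovy': 53.763001699146336, 'cx': 277.0784642990676, 'cy': 208.17875559534642, 'k1': 0.025644341136653835, 'cam_to_world': array([[ 5.02897475e-01, -5.73138320e-01,  6.46998142e-01,
         1.19799628e+03],
       [ 8.64231087e-01,  3.45630657e-01, -3.65573626e-01,
        -4.12239387e+02],
       [-1.40981392e-02,  7.43001962e-01,  6.69140738e-01,
         7.92675391e+02],
       [ 0.00000000e+00,  0.0
[... 673 characters left out ...]
e-04,  2.81377371e-01, -9.59597010e-01,
        -1.68160829e+02],
       [ 9.99999789e-01,  8.39255370e-05,  6.44606378e-04,
         6.37686332e-01],
       [ 2.61912342e-04, -9.59597191e-01, -2.81377261e-01,
        -7.14617002e+01],
       [ 0.00000000e+00,  0.00000000e+00,  0.00000000e+00,
         1.00000000e+00]])}
top box [(0.83, [581, -32, 13])]
top cover_grip [(0.65, [559, 313, 26])]
top offcut_center [(0.91, [221, -406, 24]), (0.83, [560, -35, 83]), (0.72, [302, -180, 25])]
top tray [(0.94, [505, -347, 3])]
top jar_mid []
top collar_mid []
top spray_mid [(0.97, [731, 205, 127])]
top magnet_mid [(0.59, [757, 84, 16])]
top hammer_grip [(0.82, [760, -231, 25]), (0.35, [580, -33, 14])]
```

View pics/scene0.png

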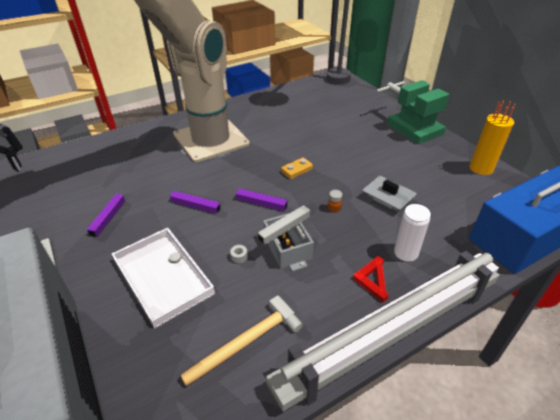

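View pics/top0.png

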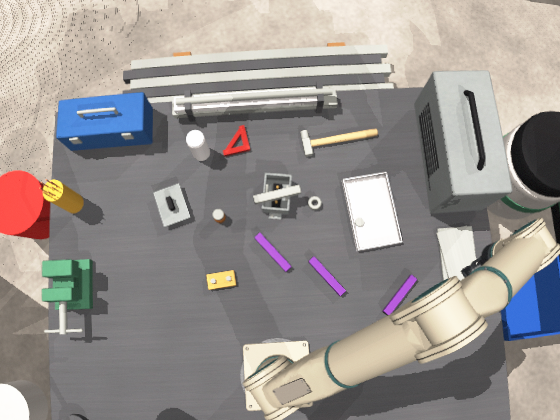

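View pics/wrist0.png

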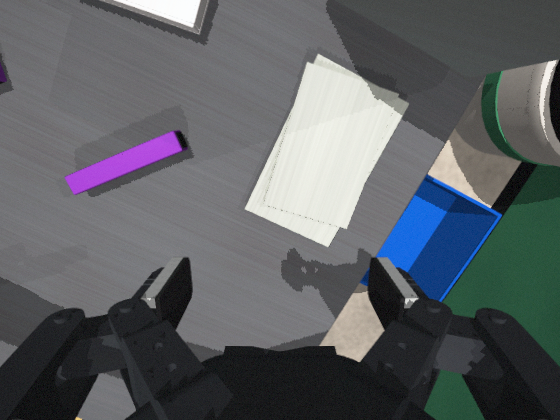

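```bash
cat > h.py <<'E'
import numpy as np, cv2
from cell import ctrl
from scipy.spatial.transform import Rotation as Ro
def Twist(s=None):
    s=s or ctrl.read_state()
    T=np.eye(4);T[:3,:3]=Ro.from_euler('xyz',s["tool_rot"]).as_matrix();T[:3,3]=s["eef_pos"];return T
def cam(n,s=None):
    c=ctrl.calibration(n);f=210/np.tan(np.radians(c["fovy"]/2))
    M=c["cam_to_world"] if n!="wrist" else Twist(s)@c["T_tool_cam"]
    return f,c["cx"],c["cy"],c["k1"],M
def proj(P,C):
    f,cx,cy,k,M=C;P=np.atleast_2d(P);p=(P-M[:3,3])@M[:3,:3]
    a=np.c_[p[:,0],-p[:,1]]/(-p[:,2:3]);r=(a**2).sum(1,keepdims=True)
    return a*(1+k*r)*f+[cx,cy]
def unproj(uv,z,C):
    f,cx,cy,k,M=C;uv=np.atleast_2d(uv).astype(float);d=(uv-[cx,cy])/f;a=d.copy()
    for _ in range(20):a=d/(1+k*(a**2).sum(1,keepdims=True))
    r=np.c_[a[:,0],-a[:,1],-np.ones(len(a))]@M[:3,:3].T
    t=(z-M[2,3])/r[:,2:3];return M[:3,3]+t*r
def crop(im,x0,y0,x1,y1,k,name):
    cv2.imwrite(name,cv2.resize(im[y0:y1,x0:x1],None,fx=k,fy=k,interpolation=cv2.INTER_CUBIC))
E
python3 - <<'E'
from h import *
print(Twist()[:3,:3].round(3))
t=cv2.imread("pics/top0.png")
a=cv2.resize(t[160:235,230:330],None,fx=6,fy=6,interpolation=cv2.INTER_CUBIC)
cv2.imwrite("pics/c1.png",a)
b=cv2.resize(t[170:240,140:240],None,fx=6,fy=6,interpolation=cv2.INTER_CUBIC)
cv2.imwrite("pics/c2.png",b)
crop(t,335,165,410,255,6,"pics/c3.png")
C=cam("top")
print(unproj([[277,194]],85,C),unproj([[171,206]],25,C),unproj([[220,215]],50,C),unproj([[315,202]],24,C))
E
```

```text
[[ 0.     0.436 -0.9  ]
 [ 0.    -0.9   -0.436]
 [-1.     0.    -0.   ]]
[[562.25214927 -38.38304233  85.        ]] [[561.08258278 310.64364159  25.        ]] [[514.48437637 147.46939354  50.        ]] [[ 543.3071888  -161.04750776   24.        ]]
```

View pics/c1.png

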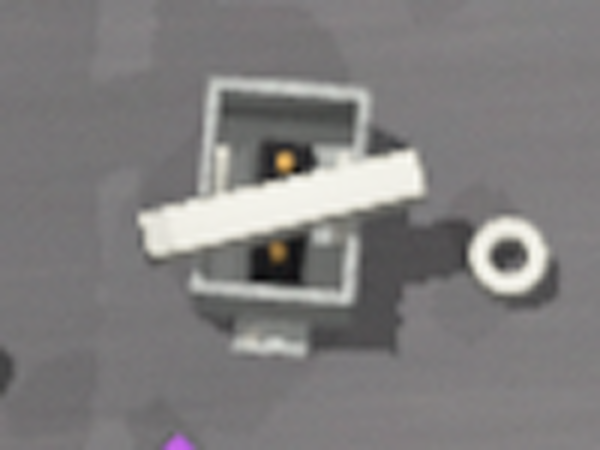

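View pics/c2.png

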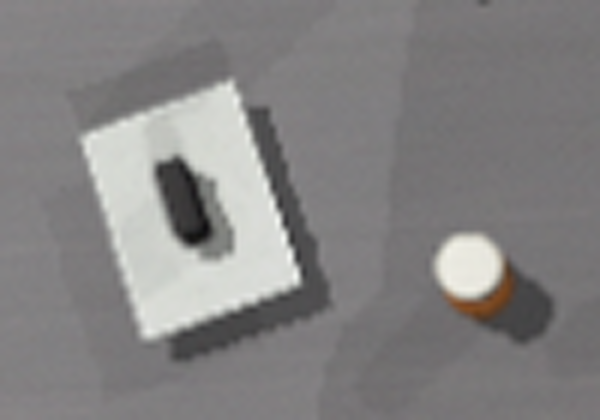

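View pics/c3.png

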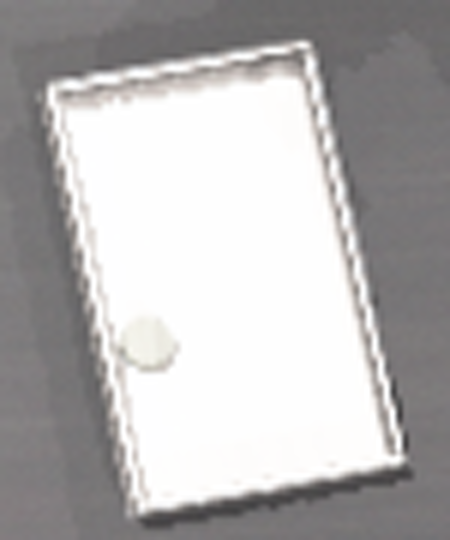

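Run:
```python
from h import *
C=cam("top")
def f(pts,u0,v0,z,n):
    p=(np.array(pts)+.5)/6-.5+[u0,v0];P=unproj(p,z,C)
    m=P[:,:2].mean(0);L=[np.linalg.norm(P[i,:2]-P[i-1,:2]).round() for i in range(4)]
    e=P[0,:2]-P[3,:2]+P[1,:2]-P[2,:2]; g=P[0,:2]-P[1,:2]+P[3,:2]-P[2,:2]
    print(n,m.round(1),L,"dir03",np.degrees(np.arctan2(e[1],e[0])).round(1),"dir01",np.degrees(np.arctan2(g[1],g[0])).round(1))
f([(210,78),(370,92),(355,302),(190,292)],230,160,60,"box")
f([(137,212),(152,258),(425,194),(416,150)],230,160,85,"tube")
f([(233,80),(300,285),(147,340),(82,137)],140,170,30,"cover")
f([(48,90),(310,42),(405,462),(135,515)],335,165,28,"tray")
print(unproj((np.array([[148,343]])+.5)/6-.5+[335,165],16,C))
```

```text
box [578.  -37.5] [np.float64(119.0), np.float64(86.0), np.float64(116.0), np.float64(88.0)] dir03 -8.3 dir01 81.8
tube [564.  -37.6] [np.float64(150.0), np.float64(26.0), np.float64(147.0), np.float64(24.0)] dir03 99.5 dir01 10.8
cover [564.8 308.7] [np.float64(89.0), np.float64(123.0), np.float64(88.0), np.float64(121.0)] dir03 -73.1 dir01 16.5
tray [ 502.7 -344.9] [np.float64(239.0), np.float64(150.0), np.float64(239.0), np.float64(151.0)] dir03 6.0 dir01 97.0
[[ 469.69359324 -300.87208659   16.        ]]
```

arm_command([
  [0.6, 1.56, 3.04, 0, 0, 0, 4.1],
  [0.6, 1.56, 3.04, 0, 0, 0, 4.1],
  [0.6, 1.56, 3.04, 0, 0, 0, 4.1],
  [0.6, 1.56, 3.04, 0, 0, 0, 4.1],
  [0.6, 1.56, 3.04, 0, 0, 0, 4.1],
  [0.6, 1.56, 3.04, 0, 0, 0, 4.1],
  [0.6, 1.56, 3.04, 0, 0, 0, 4.1],
  [0.6, 1.56, 3.04, 0, 0, 0, 4.1],
  [0.6, 1.56, 3.04, 0, 0, 0, 4.1],
  [0.6, 1.56, 3.04, 0, 0, 0, 4.1],
  [0.6, 1.56, 3.04, 0, 0, 0, 4.1],
  [0.6, 1.56, 3.04, 0, 0, 0, 4.1],
  [0.6, 1.56, 3.04, 0, 0, 0, 4.1],
  [0.6, 1.56, 3.04, 0, 0, 0, 4.1],
  [0.6, 1.56, 3.04, 0, 0, 0, 4.1],
  [0.6, 1.56, 3.04, 0, 0, 0, 4.1],
  [0.6, 1.56, 3.04, 0, 0, 0, 4.1],
  [0.6, 1.56, 3.04, 0, 0, 0, 4.1],
  [0.6, 0, 0, 0, 0, 0, 0],
  [0.6, 0, 0, 0, 0, 0, 0],
])

```text
clock: 2.27
eef_pos: [564.7, -35.2, 205.6]
tool_rot: [2.523, 1.569, 1.125]
force: [-1.8, -0.9, -0.6]
width: 51.5
```

Run:
```python
from h import *
s=ctrl.read_state();im=ctrl.get_image("wrist");cv2.imwrite("pics/w1.png",im);np.save("w1.npy",Twist(s))
T=Twist(s);print(s["clock"],s["eef_pos"],T[:3,:3].round(3),s["width"],s["qpos"],s["force"])
C=cam("wrist",s)
print(proj([[578,-37.5,60],[564,-38,85]],C))
```

```text
2.2667 [564.74821958 -35.17716869 205.64369129] [[ 0.001  0.985  0.171]
 [ 0.001  0.171 -0.985]
 [-1.     0.001 -0.001]] 51.464835898261796 [ 0.2427837   0.5243416  -0.34786509  1.75084028  0.21743436  0.90369244
 -0.02487605] [-1.75613957 -0.944124   -0.60445033]
[[291.32377394 192.80891483]
 [278.2120364  196.82446598]]
```

View pics/w1.png

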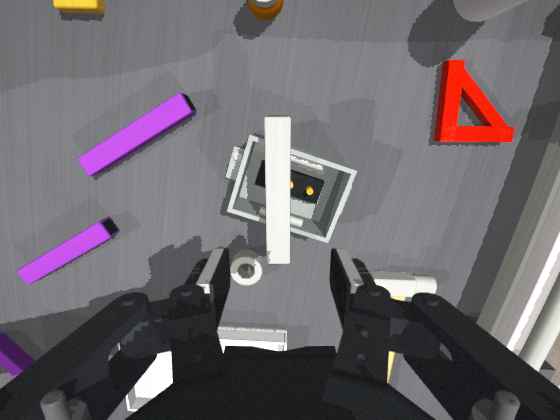

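Run:
```python
from h import *
im=cv2.imread("pics/w1.png")
crop(im,200,100,380,290,3,"pics/c4.png")
s=ctrl.read_state();print(s["eef_pos"])
C=cam("wrist",s)
def f(p,z):
    P=unproj(p,z,C);L=[np.linalg.norm(P[i]-P[i-1]).round(1) for i in range(4)]
    e=(P[0]-P[3]+P[1]-P[2])[:2];print(P.mean(0).round(1),L,np.degrees(np.arctan2(e[1],e[0])).round(1))
f([(265,117),(291,117),(290,263),(267,263)],85)
f([(250,137),(356,172),(329,242),(228,212)],60)
```

```text
[563.9968355  -37.54712643 205.48194743]
[562.9 -38.6  85. ] [np.float64(147.8), np.float64(23.9), np.float64(147.8), np.float64(24.3)] 99.8
[576.8 -39.5  60. ] [np.float64(84.0), np.float64(116.0), np.float64(83.0), np.float64(117.0)] 81.9
```

View pics/c4.png

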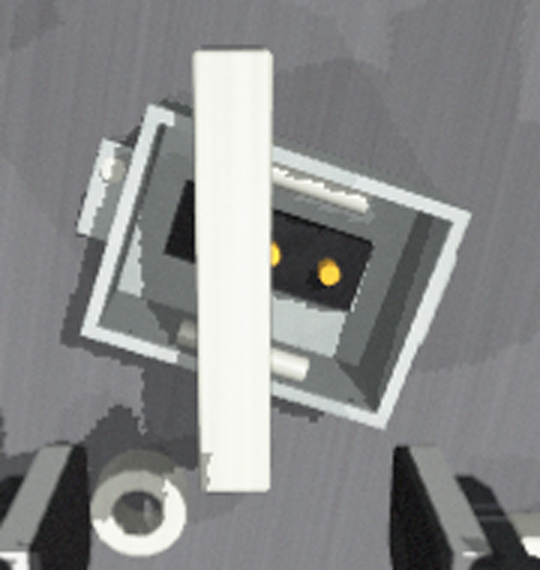

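arm_command([
  [0.6, 0, 0.05, -2.5, 0, 0, 0],
  [0.6, 0, 0, -2.5, 0, 0, 0],
  [0.6, 0, 0, -2.5, 0, 0, 0],
  [0.6, 0, 0, -2.5, 0, 0, 0],
  [0.6, 0, 0, -2.5, 0, 0, 0],
  [0.6, 0, 0, -1.5, 0, 0, 0],
  [0.6, 0, 0, -1, 0, 0, 0],
  [0.6, 0, 0, 0, 0, 0, 0],
  [0, 0, 0, 0, 0, 0, 0],
  [0, 0, 0, 0, 0, 0, 0],
  [0, 0, 0, 0, 0, 0, 0],
  [0, 0, 0, 0, 0, 0, 0],
  [0, 0, 0, 0, 0, 0, 0],
  [0, 0, 0, 0, 0, 0, 0],
])

```text
clock: 3.48
eef_pos: [564.8, -37.9, 57.0]
tool_rot: [1.044, 1.569, -0.36]
force: [-1.4, -0.9, 6.9]
width: 21.4
```

arm_command([
  [0, 0, 0, 0.5, 0, 0, 0],
  [0, 0, 0, 1.5, 0, 0, 0],
  [0, 0, 0, 2.5, 0, 0, 0],
  [0, 0, 0, 2.5, 0, 0, 0],
  [0, 0, 0, 2.5, 0, 0, 0],
  [0, 0, 0, 2.5, 0, 0, 0],
  [0, 0, 0, 0, 0, 0, 0],
])

```text
clock: 4.07
eef_pos: [567.3, -36.9, 180.6]
tool_rot: [1.412, 1.562, 0.01]
force: [1.6, 0.2, -0.9]
width: 21.6
```

Run:
```python
from h import *
s=ctrl.read_state();im=ctrl.get_image("wrist");cv2.imwrite("pics/w2.png",im)
print(s["eef_pos"],s["width"],s["force"],s["torque"])
```

```text
[567.32391438 -36.92721981 180.58219684] 21.63316691241534 [ 1.62447435  0.22417179 -0.88822847] [ 0.05285607 -0.0851963  -0.03830338]
```

View pics/w2.png

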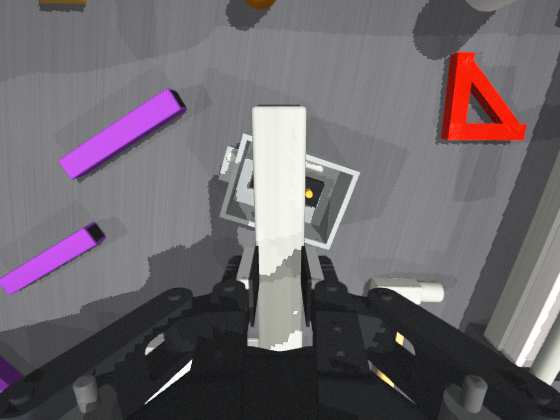

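arm_command([
  [0, -0.37, -2.0, 0, 0, 0, -5.85],
  [0, -0.37, -2.0, 0, 0, 0, -5.85],
  [0, -0.37, -2.0, 0, 0, 0, -5.85],
  [0, -0.37, -2.0, 0, 0, 0, -5.85],
  [0, -0.37, -2.0, 0, 0, 0, -5.85],
  [0, -0.37, -2.0, 0, 0, 0, -5.85],
  [0, -0.37, -2.0, 0, 0, 0, -5.85],
  [0, -0.37, -2.0, 0, 0, 0, -5.85],
  [0, -0.37, -2.0, 0, 0, 0, -5.85],
  [0, -0.37, -2.0, 0, 0, 0, -5.85],
  [0, -0.37, -2.0, 0, 0, 0, -5.85],
  [0, -0.37, -2.0, 0, 0, 0, -5.85],
  [0, -0.37, -2.0, 0, 0, 0, -5.85],
  [0, -0.37, -2.0, 0, 0, 0, -5.85],
  [0, -0.37, -2.0, 0, 0, 0, -5.85],
  [0, -0.37, -2.0, 0, 0, 0, -5.85],
  [0, 0, 0, 0, 0, 0, 0],
  [0, 0, 0, 0, 0, 0, 0],
])

```text
clock: 5.62
eef_pos: [503.1, -358.2, 173.9]
tool_rot: [-0.307, 1.568, 2.938]
force: [-0.1, 0.8, -3.2]
width: 21.6
```

Run:
```python
from h import *
s=ctrl.read_state();im=ctrl.get_image("wrist");cv2.imwrite("pics/w3.png",im)
T=Twist(s);print(s["eef_pos"],T[:3,:3].round(3),s["width"],s["force"])
C=cam("wrist",s)
y=np.radians(6.5);R=np.array([[np.cos(y),-np.sin(y)],[np.sin(y),np.cos(y)]])
c=np.array([[a,b] for a,b in((120,75),(120,-75),(-120,-75),(-120,75))])@R.T+[502.7,-344.9]
p=proj(np.c_[c,[28]*4],C);print(p)
for q in p: cv2.circle(im,tuple(int(v) for v in q.round()),4,(0,0,255),1)
cv2.imwrite("pics/w3.png",im)
t=ctrl.get_image("top");crop(t,335,145,410,255,5,"pics/t3.png")
```

```text
[ 503.0641259  -358.18214181  173.85737321] [[-0.003  0.103 -0.995]
 [ 0.001 -0.995 -0.103]
 [-1.    -0.001  0.003]] 21.61584346875569 [-0.07067214  0.83255704 -3.19360041]
[[186.82290929  67.56183921]
 [342.01860502  65.37323603]
 [332.62434488 286.22875038]
 [205.98836325 287.19969896]]
```

View pics/w3.png

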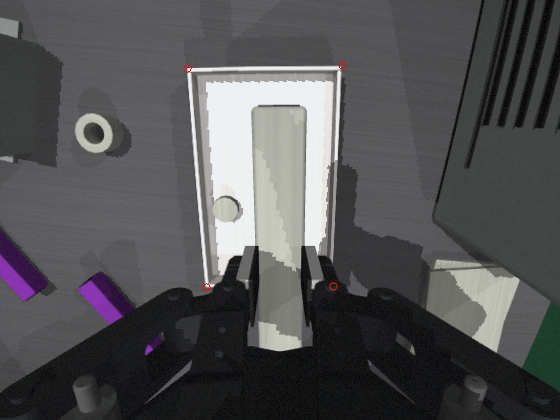

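View pics/t3.png

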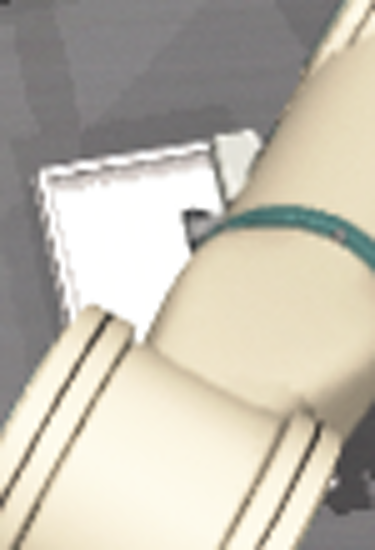

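arm_command([
  [0, 0, 0, -3, 0, 0, 0],
  [0, 0, 0, -3, 0, 0, 0],
  [0, 0, 0, -3, 0, 0, 0],
  [0, 0, 0, -3, 0, 0, 0],
  [0, 0, 0, -2, 0, 0, 0],
  [0, 0, 0, -1.3, 0, 0, 0],
  [0, 0, 0, -0.7, 0, 0, 0],
  [0, 0, 0, -0.4, 0, 0, 0],
  [0, 0, 0, 0, 0, 0, 0],
  [0, 0, 0, 0, 0, 0, 0],
])

```text
clock: 6.55
eef_pos: [505.7, -357.8, 12.7]
tool_rot: [2.491, 1.569, -0.545]
force: [0.1, -0.0, -3.3]
width: 21.6
```

arm_command([
  [0, 0, 0, -0.4, 0, 0, 0],
  [0, 0, 0, -0.3, 0, 0, 0],
  [0, 0, 0, 0, 0, 0, 0],
  [0, 0, 0, 0, 0, 0, 0],
])

```text
clock: 6.88
eef_pos: [504.8, -357.4, 4.8]
tool_rot: [2.993, 1.571, -0.044]
force: [-0.4, 0.0, -1.8]
width: 21.2
```

arm_command([
  [0.55, 0, 0, 0, 0, 0, 0],
  [0.55, 0, 0, 0, 0, 0, 0],
  [0.55, 0, 0, 0, 0, 0, 0],
  [0.55, 0, 0, 0, 0, 0, 0],
  [0.55, 0, 0, 1, 0, 0, 0],
  [0.55, 0, 0, 3, 0, 0, 0],
  [0.55, 0, 0, 4, 0, 0, 0],
  [0.55, 0, 0, 4, 0, 0, 0],
  [0.55, 0, 0, 4, 0, 0, 0],
  [0.55, 0, 0, 4, 0, 0, 0],
  [0.55, 0, 0, 0, 0, 0, 0],
])

```text
clock: 7.8
eef_pos: [509.2, -360.8, 214.3]
tool_rot: [2.45, 1.554, -0.587]
force: [-0.5, -1.6, 0.2]
width: 46.6
```

Run:
```python
from h import *
s=ctrl.read_state();im=ctrl.get_image("wrist");cv2.imwrite("pics/w4.png",im)
T=Twist(s);print(s["clock"],s["eef_pos"],s["width"],s["force"],s["qpos"])
```

```text
7.8 [ 509.15160893 -360.78308958  214.32106862] 46.64006094753049 [-0.51416824 -1.55848974  0.2247833 ] [ 0.49284393  0.57472086  0.1272153   1.60446058 -0.08504865  0.95139332
 -0.81783586]
```

View pics/w4.png

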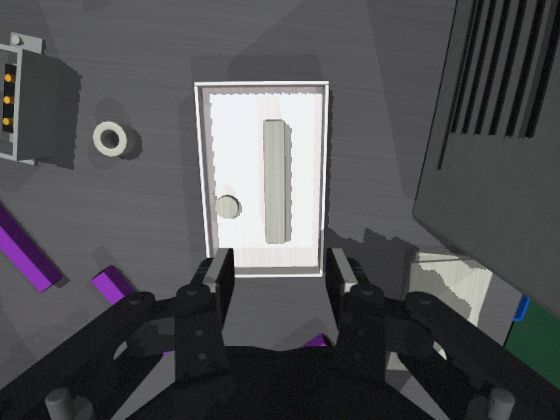

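arm_command([
  [0.55, 0.33, 3.7, 0, 0, 0, 0.6],
  [0.55, 0.33, 3.7, 0, 0, 0, 0.6],
  [0.55, 0.33, 3.7, 0, 0, 0, 0.6],
  [0.55, 0.33, 3.7, 0, 0, 0, 0.6],
  [0.55, 0.33, 3.7, 0, 0, 0, 0.6],
  [0.55, 0.33, 3.7, 0, 0, 0, 0.6],
  [0.55, 0.33, 3.7, 0, 0, 0, 0.6],
  [0.55, 0.33, 3.7, 0, 0, 0, 0.6],
  [0.55, 0.33, 3.7, 0, 0, 0, 0.6],
  [0.55, 0.33, 3.7, 0, 0, 0, 0.6],
  [0.55, 0.33, 3.7, 0, 0, 0, 0.6],
  [0.55, 0.33, 3.7, 0, 0, 0, 0.6],
  [0.55, 0.33, 3.7, 0, 0, 0, 0.6],
  [0.55, 0.33, 3.7, 0, 0, 0, 0.6],
  [0.55, 0.33, 3.7, 0, 0, 0, 0.6],
  [0.55, 0.33, 3.7, 0, 0, 0, 0.6],
  [0.55, 0.33, 3.7, 0, 0, 0, 0.6],
  [0.55, 0.33, 3.7, 0, 0, 0, 0.6],
  [0.55, 0, 0, 0, 0, 0, 0],
  [0.55, 0, 0, 0, 0, 0, 0],
])

```text
clock: 9.52
eef_pos: [562.5, 311.6, 203.4]
tool_rot: [-0.429, 1.569, 3.011]
force: [-0.1, -1.3, -0.4]
width: 46.9
```

arm_command([
  [0.55, 0, 0, 0, 0, 0, 0],
  [0.55, 0, 0, 0, 0, 0, 0],
])

```text
clock: 9.68
eef_pos: [564.3, 306.3, 204.3]
tool_rot: [0.982, 1.569, -1.868]
force: [-0.0, 0.1, 0.6]
width: 46.5
```

Run:
```python
from h import *
s=ctrl.read_state();im=ctrl.get_image("wrist");cv2.imwrite("pics/w5.png",im)
T=Twist(s);np.save("w5.npy",T);print(s["clock"],s["eef_pos"],T[:3,:3].round(3),s["width"],s["qpos"])
t=ctrl.get_image("top");cv2.imwrite("pics/t5.png",t)
for x in("cover_grip","box","jar_mid"):print(x,[(round(d["conf"],2),[round(v) for v in d["centre"]]) for d in ctrl.spot_in(x,"wrist")])
```

```text
9.6833 [564.32509562 306.32452564 204.28069429] [[-0.001  0.287 -0.958]
 [-0.002 -0.958 -0.287]
 [-1.     0.002  0.001]] 46.52322876731713 [-0.57469129  0.61900513  0.0553702   1.5416123  -0.03699197  0.98345683
 -1.7884677 ]
cover_grip [(0.73, [570, 316, 30])]
box [(0.78, [569, -4, 29])]
jar_mid [(0.78, [520, 163, 55])]
```

View pics/w5.png

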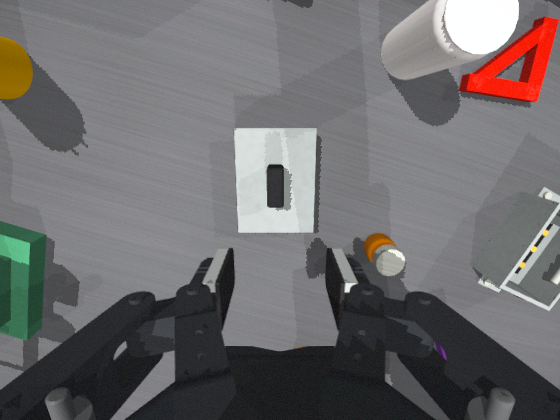

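Run:
```python
from h import *
im=cv2.imread("pics/w5.png");crop(im,220,115,340,245,4,"pics/c5.png")
g=cv2.cvtColor(im,cv2.COLOR_BGR2GRAY).astype(float)
c=ctrl.calibration("wrist");f=210/np.tan(np.radians(c["fovy"]/2))
C=(f,c["cx"],c["cy"],c["k1"],np.load("w5.npy")@c["T_tool_cam"])
def pr(p,z):
    P=unproj(p,z,C);L=[np.linalg.norm(P[i]-P[i-1]).round(1) for i in range(4)]
    e=(P[0]-P[3]+P[1]-P[2])[:2];print(P.mean(0).round(1),L,np.degrees(np.arctan2(e[1],e[0])).round(2))
pr([(235,128),(317,128),(314,232),(239,233)],30)
# rib mask, top face
m=(g<75).astype(np.uint8);m[:160]=0;m[212:]=0;m[:,:255]=0;m[:,300:]=0
n,l,st,ce=cv2.connectedComponentsWithStats(m);i=1+st[1:,4].argmax();print(st[i],ce[i])
R=np.array([[.958,-.287],[.287,.958]])
pr([(268,166),(283,166),(283,207),(268,207)],60)
```

```text
[564.  309.5  30. ] [np.float64(123.6), np.float64(90.4), np.float64(122.3), np.float64(91.0)] 16.77
[267 165  17  43 696] [275.09626437 185.68965517]
[565.5 310.5  60. ] [np.float64(44.4), np.float64(15.6), np.float64(44.3), np.float64(16.2)] 16.47
```

View pics/c5.png

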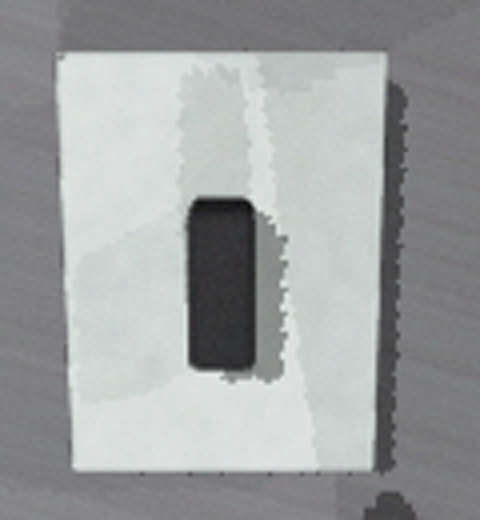

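arm_command([
  [0.55, 0, 0.3, -3, 0, 0, 0],
  [0.55, 0, 0, -3, 0, 0, 0],
  [0.55, 0, 0, -3, 0, 0, 0],
  [0.55, 0, 0, -3, 0, 0, 0],
  [0.55, 0, 0, -2, 0, 0, 0],
  [0.55, 0, 0, -1.5, 0, 0, 0],
  [0.55, 0, 0, -1, 0, 0, 0],
  [0.55, 0, 0, 0, 0, 0, 0],
  [0.55, 0, 0, 0, 0, 0, 0],
  [0.55, 0, 0, 0, 0, 0, 0],
])

```text
clock: 10.77
eef_pos: [565.2, 312.0, 40.9]
tool_rot: [-2.939, 1.569, 0.496]
force: [0.0, -0.3, -0.8]
width: 46.9
```

Run:
```python
from h import *
for i in range(1):
    s=ctrl.read_state();print(s["eef_pos"],s["force"]); im=ctrl.get_image("wrist")
s=ctrl.read_state();print(s["eef_pos"],s["force"])
cv2.imwrite("pics/w6.png",im)
```

```text
[565.21418611 311.98716489  40.85561452] [ 0.01775234 -0.28835602 -0.84182985]
[565.25709079 312.12301355  41.04403125] [ 0.08599053 -1.07235642 -0.20309996]
```

View pics/w6.png

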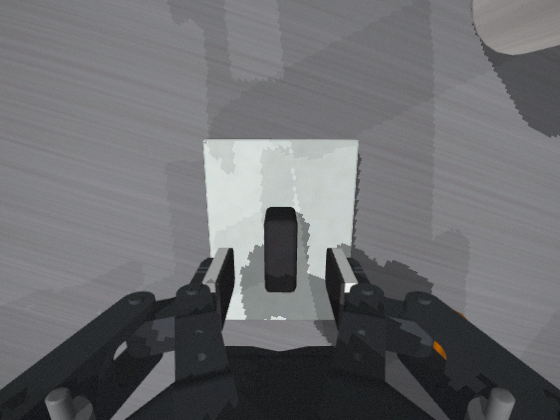

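Run:
```python
from h import *
C=cam("wrist");print(unproj([[265.5,210],[297,210],[298,290],[264.5,290]],60,C).round(1),unproj([[265.5,210],[297,210],[298,290],[264.5,290]],60,C).mean(0))
print(unproj([[205,140],[358,140]],30,C), proj([Twist()[:3,3]+[0,0,19]],C))
```

```text
[[588.5 326.2  60. ]
 [593.2 310.6  60. ]
 [548.6 295.7  60. ]
 [543.1 313.8  60. ]] [568.34045912 311.56800686  60.        ]
[[610.21205067 370.72926704  30.        ]
 [636.08696834 285.11780104  30.        ]] [[278.61640933 256.5036673 ]]
```

arm_command([
  [0.55, 0.15, 0, -0.5, 0, 0, 0],
  [0.55, 0, 0, -0.3, 0, 0, 0],
  [0.55, 0, 0, 0, 0, 0, 0],
  [0.3, 0, 0, 0, 0, 0, 0],
  [0, 0, 0, 0, 0, 0, 0],
  [0, 0, 0, 0, 0, 0, 0],
  [0, 0, 0, 0, 0, 0, 0],
  [0, 0, 0, 0, 0, 0, 0],
  [0, 0, 0, 0, 0, 0, 0],
  [0, 0, 0, 0, 0, 0, 0],
])

```text
clock: 11.65
eef_pos: [565.8, 311.8, 31.9]
tool_rot: [-2.65, 1.57, 0.785]
force: [-1.1, -0.3, 4.6]
width: 14.8
```

arm_command([
  [0, 0, 0, 0.5, 0, 0, 0],
  [0, 0, 0, 1.5, 0, 0, 0],
  [0, 0, 0, 2.5, 0, 0, 0],
  [0, 0, 0, 3, 0, 0, 0],
  [0, 0, 0, 3, 0, 0, 0],
  [0, 0, 0, 2.5, 0, 0, 0],
  [0, 0, 0, 1, 0, 0, 0],
  [0, 0, 0, 0, 0, 0, 0],
  [0, 0, 0, 0, 0, 0, 0],
])

```text
clock: 12.4
eef_pos: [565.2, 311.3, 170.8]
tool_rot: [0.271, 1.57, -2.577]
force: [-0.5, -0.0, -2.8]
width: 14.7
```

Run:
```python
from h import *
s=ctrl.read_state();im=ctrl.get_image("wrist");cv2.imwrite("pics/w7.png",im)
T=Twist(s);np.save("w7.npy",T);print(s["clock"],s["eef_pos"],T[:3,:3].round(3),s["width"],s["force"],s["torque"])
C=cam("wrist",s)
# plate top is expected ~ TCP z -? draw predicted plate
for dz in (-2,):
  for a in((62,46),(62,-46)):
    print(proj([(T@np.array([-dz,-a[1],-a[0],1]))[:3]],C))
```

```text
12.4 [565.19663586 311.33663699 170.78422091] [[-0.001  0.29  -0.957]
 [-0.001 -0.957 -0.29 ]
 [-1.     0.     0.001]] 14.743110181354476 [-0.46024798 -0.02061135 -2.83104983] [-0.02759115  0.01844234  0.03040698]
[[195.58752409 137.41637731]]
[[361.73686392 137.36355731]]
```

View pics/w7.png

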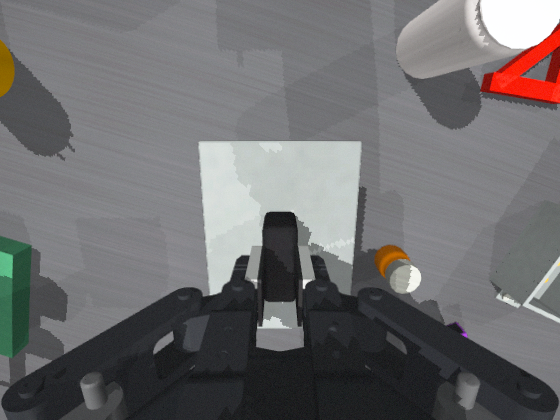

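Run:
```python
from h import *
t=ctrl.get_image("top");sc=ctrl.get_image("scene")
def draw(im,n,cx,cy,yaw,k,u0,v0,u1,v1,name):
    C=cam(n);y=np.radians(yaw);R=np.array([[np.cos(y),-np.sin(y)],[np.sin(y),np.cos(y)]])
    o=cv2.resize(im[v0:v1,u0:u1],None,fx=k,fy=k,interpolation=cv2.INTER_CUBIC)
    for (a,b,z,c) in((59,43,60,(0,0,255)),(54,38,60,(0,255,0))):
        q=np.array([[a,b],[a,-b],[-a,-b],[-a,b]])@R.T+[cx,cy]
        p=(proj(np.c_[q,[z]*4],C)-[u0,v0]+.5)*k-.5
        cv2.polylines(o,[(p*8).round().astype(int)],True,c,1,cv2.LINE_AA,3)
    cv2.imwrite(name,o)
draw(t,"top",578,-37.3,-8.2,8,240,160,310,230,"pics/b1.png")
draw(sc,"scene",578,-37.3,-8.2,7,255,205,325,275,"pics/b2.png")
```

```text
(no output)
```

View pics/b1.png

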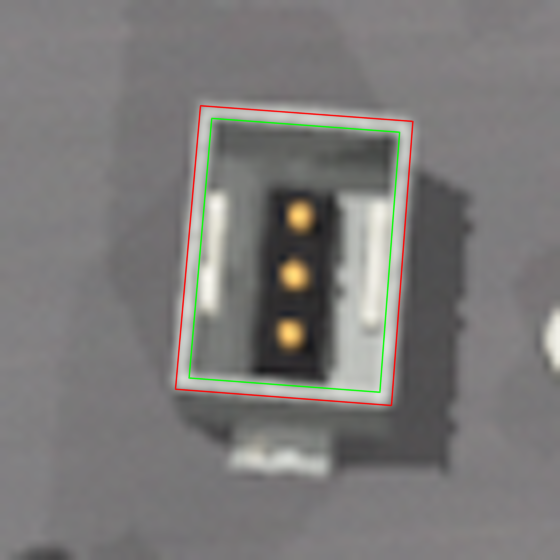

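View pics/b2.png

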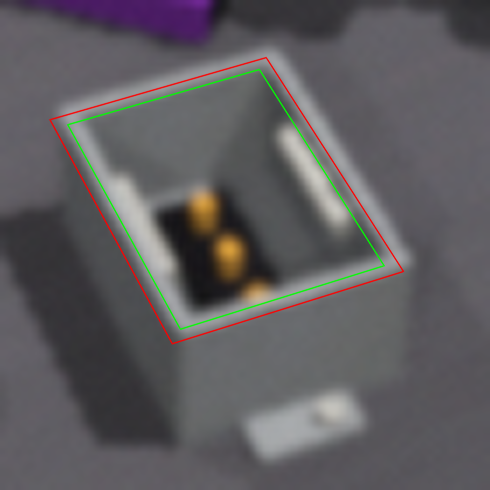

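Run:
```python
from h import *
T=np.load("w7.npy");c=ctrl.calibration("wrist");f=210/np.tan(np.radians(c["fovy"]/2))
C=(f,c["cx"],c["cy"],c["k1"],T@c["T_tool_cam"])
for d in (0,2,4,6):
    P=unproj([[199.3,142],[360.7,141.5]],T[2,3]-d,C); L=(P-T[:3,3])@T[:3,:3]
    print(d,np.linalg.norm(P[0]-P[1]),L.round(1))
```

```text
0 88.5936352511246 [[ -0.1 -43.6 -59.6]
 [ -0.   45.  -59.9]]
2 89.64774648859817 [[  1.9 -44.1 -59.5]
 [  2.   45.6 -59.7]]
4 90.70185772607181 [[  3.9 -44.6 -59.3]
 [  4.   46.1 -59.6]]
6 91.75596896354533 [[  5.9 -45.1 -59.2]
 [  6.   46.6 -59.5]]
```

arm_command([
  [0, 0.115, -2.9, 0, 0, 0, -2.08],
  [0, 0.115, -2.9, 0, 0, 0, -2.08],
  [0, 0.115, -2.9, 0, 0, 0, -2.08],
  [0, 0.115, -2.9, 0, 0, 0, -2.08],
  [0, 0.115, -2.9, 0, 0, 0, -2.08],
  [0, 0.115, -2.9, 0, 0, 0, -2.08],
  [0, 0.115, -2.9, 0, 0, 0, -2.08],
  [0, 0.115, -2.9, 0, 0, 0, -2.08],
  [0, 0.115, -2.9, 0, 0, 0, -2.08],
  [0, 0.115, -2.9, 0, 0, 0, -2.08],
  [0, 0.115, -2.9, 0, 0, 0, -2.08],
  [0, 0.115, -2.9, 0, 0, 0, -2.08],
  [0, 0, 0, 0, 0, 0, 0],
  [0, 0, 0, 0, 0, 0, 0],
  [0, 0, 0, 0, 0, 0, 0],
  [0, 0, 0, 0, 0, 0, 0],
])

```text
clock: 13.88
eef_pos: [579.1, -34.6, 170.8]
tool_rot: [-0.468, 1.569, 2.534]
force: [1.0, -0.0, -2.0]
width: 14.9
```

```bash
cat > look.py <<'E'
from h import *
import sys
n=sys.argv[1]
s=ctrl.read_state();im=ctrl.get_image("wrist");cv2.imwrite(f"pics/w{n}.png",im)
sc=ctrl.get_image("scene");crop(sc,210,130,350,290,4,f"pics/s{n}.png");cv2.imwrite(f"pics/sf{n}.png",sc)
T=Twist(s);print(s["clock"],s["eef_pos"],"jaw",np.degrees(np.arctan2(T[1,1],T[0,1])),T[:,0].round(3),s["width"],s["force"],s["torque"])
E
python3 look.py 8
```

```text
13.8833 [579.09317355 -34.64937849 170.75510177] jaw -98.00867452763184 [-0.002  0.001 -1.     0.   ] 14.928203685586741 [ 0.95686876 -0.04409201 -2.02092122] [-0.01450702 -0.05346652  0.00639768]
```

View pics/w8.png

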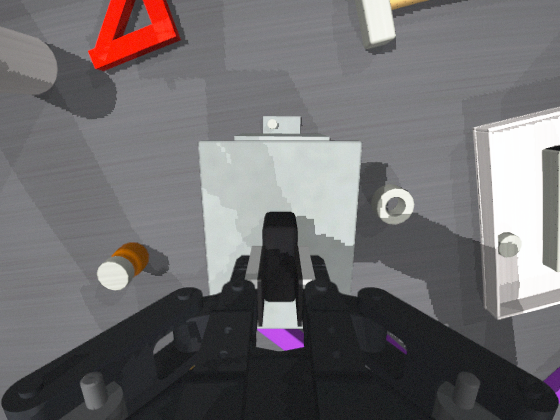

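View pics/s8.png

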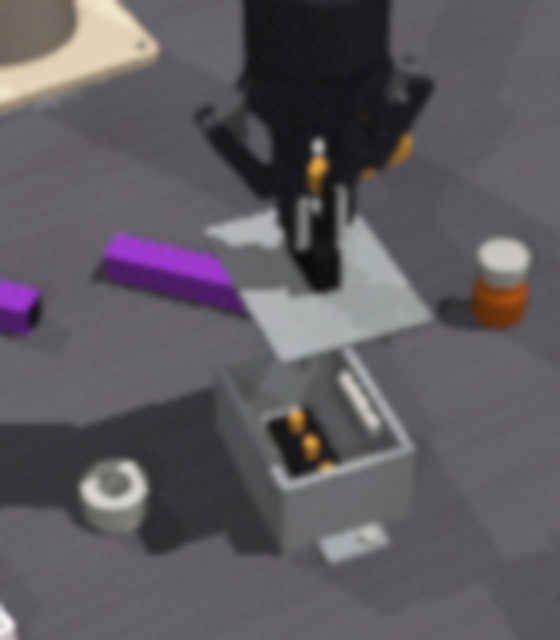

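Run:
```python
from h import *
im=cv2.imread("pics/w8.png");crop(im,190,105,370,155,4,"pics/c8.png")
print(ctrl.read_state()["eef_pos"])
```

```text
[579.34130589 -34.71104189 171.15461599]
```

View pics/c8.png

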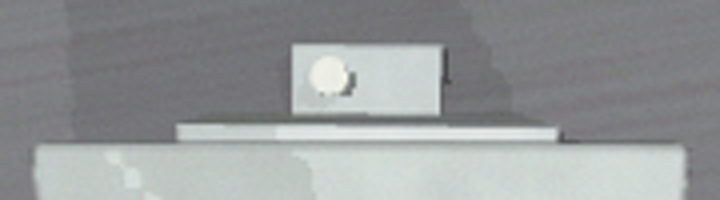

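Run:
```python
from h import *
s=ctrl.read_state();T=Twist(s);C=cam("wrist",s)
P=unproj([[234.1,136.1],[329.6,136.6]],60,C);L=(P-T[:3,3])@T[:3,:3]
print("box",P.round(1),L.round(1),np.linalg.norm(P[0]-P[1]))
for d in(2,5):
  P=unproj([[198.4,141],[361.6,141.3]],T[2,3]-d,C);L=(P-T[:3,3])@T[:3,:3];print("cover",L.round(1),np.linalg.norm(P[0]-P[1]))
```

```text
box [[641.4  -2.2  60. ]
 [628.9 -87.8  60. ]] [[111.1 -40.7 -57. ]
 [111.1  45.7 -56.6]] 86.48506644438567
cover [[  2.  -44.7 -60.2]
 [  1.9  46.  -60.1]] 90.61167611854678
cover [[  5.  -45.5 -60. ]
 [  4.9  46.8 -59.9]] 92.20979075902716
```

arm_command([
  [0, 0, -0.18, -2, 0, 0, 0],
  [0, 0, 0, -2, 0, 0, 0],
  [0, 0, 0, -2, 0, 0, 0],
  [0, 0, 0, -1, 0, 0, 0],
  [0, 0, 0, 0, 0, 0, 0],
  [0, 0, 0, 0, 0, 0, 0],
  [0, 0, 0, 0, 0, 0, 0],
])

```text
clock: 14.57
eef_pos: [580.5, -38.0, 102.6]
tool_rot: [-3.056, 1.569, -0.056]
force: [0.3, 0.1, -1.1]
width: 14.5
```

```bash
python3 look.py 9
python3 - <<'E'
from h import *
im=cv2.imread("pics/w9.png");crop(im,190,85,370,155,4,"pics/c9.png")
E
```

```text
14.5667 [580.4753793  -38.00121575 102.5917396 ] jaw -98.10861125643677 [ 0.002 -0.    -1.     0.   ] 14.532944873484936 [ 0.2637655   0.09163675 -1.14788746] [ 0.0022874  -0.0039657  -0.04424024]
```

View pics/c9.png

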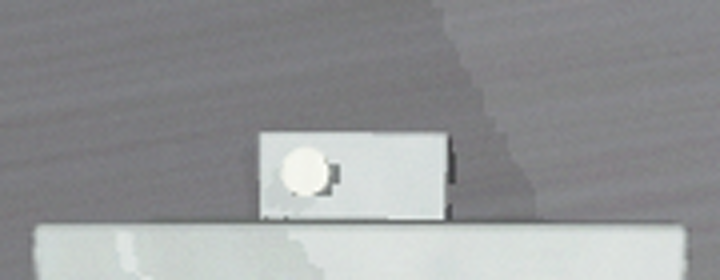

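View pics/s9.png

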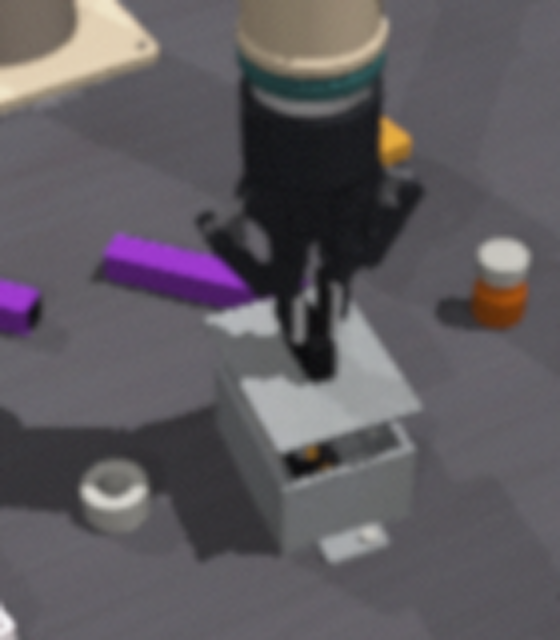

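arm_command([
  [0, 0, 0, 0, 0, 0, 0],
  [0, 0, 0, 0, 0, 0, 0],
])

```text
clock: 14.83
eef_pos: [580.0, -38.2, 102.4]
tool_rot: [-3.02, 1.569, -0.02]
force: [-0.5, -0.4, -1.9]
width: 14.7
```

```bash
python3 look.py 10
python3 - <<'E'
from h import *
im=cv2.imread("pics/w10.png");crop(im,190,85,370,155,4,"pics/c10.png")
E
```

```text
14.8333 [580.04129879 -38.19024362 102.38308459] jaw -98.12985533208723 [ 0.001 -0.    -1.     0.   ] 14.650193947396604 [-0.46183707 -0.40308723 -1.89820001] [0.04293671 0.01210716 0.02346998]
```

View pics/c10.png

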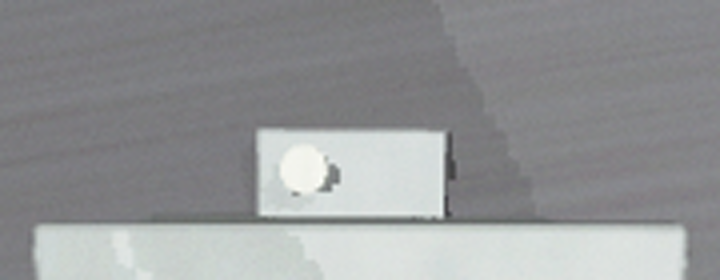

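arm_command([
  [0, -0.05, 0.16, 0, 0, 0, 0],
  [0, 0, 0, 0, 0, 0, 0],
  [0, 0, 0, -0.6, 0, 0, 0],
  [0, 0, 0, -0.6, 0, 0, 0],
  [0, 0, 0, -0.3, 0, 0, 0],
  [0, 0, 0, 0, 0, 0, 0],
  [0, 0, 0, 0, 0, 0, 0],
])

```text
clock: 15.52
eef_pos: [578.7, -36.6, 86.1]
tool_rot: [0.171, 1.57, -3.113]
force: [-0.0, -0.1, -1.7]
width: 14.5
```

```bash
python3 look.py 11
python3 - <<'E'
from h import *
im=cv2.imread("pics/w11.png");crop(im,190,65,370,155,4,"pics/c11.png")
E
```

```text
15.5167 [578.6850179  -36.61618897  86.05984704] jaw -98.13817134893586 [-0.001 -0.    -1.     0.   ] 14.53338885997034 [-0.03192622 -0.098105   -1.7105794 ] [-0.00951757 -0.00184943 -0.02632632]
```

View pics/c11.png

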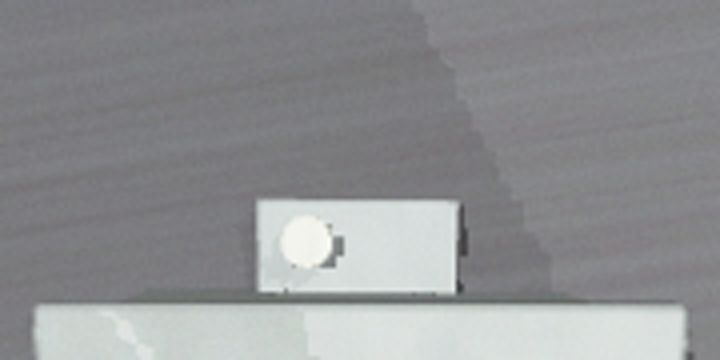

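View pics/s11.png

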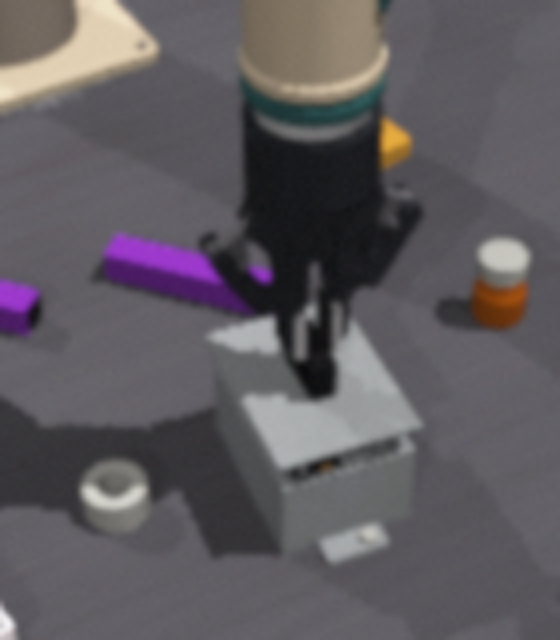

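arm_command([
  [0, 0, 0, -0.3, 0, 0, 0],
  [0, 0, 0, -0.3, 0, 0, 0],
  [0, 0, 0, 0, 0, 0, 0],
  [0, 0, 0, 0, 0, 0, 0],
])

```text
clock: 15.95
eef_pos: [580.1, -36.2, 81.6]
tool_rot: [-2.801, 1.568, 0.198]
force: [-1.2, 0.8, 6.1]
width: 14.7
```

arm_command([
  [0, 0, 0, -0.3, 0, 0, 0],
  [0, 0, 0, 0, 0, 0, 0],
  [0, 0, 0, 0, 0, 0, 0],
])

```text
clock: 16.2
eef_pos: [580.9, -36.4, 79.1]
tool_rot: [-2.921, 1.567, 0.079]
force: [-0.2, 1.1, 7.5]
width: 14.9
```

arm_command([
  [0, 0, 0, -0.3, 0, 0, 0],
  [0, 0, 0, 0, 0, 0, 0],
  [0, 0, 0, 0, 0, 0, 0],
])

```text
clock: 16.45
eef_pos: [580.7, -36.4, 75.6]
tool_rot: [-2.952, 1.567, 0.048]
force: [1.7, 0.6, 3.7]
width: 14.8
```

arm_command([
  [0, 0, 0, -0.3, 0, 0, 0],
  [0, 0, 0, 0, 0, 0, 0],
  [0, 0, 0, 0, 0, 0, 0],
])

```text
clock: 16.7
eef_pos: [578.7, -36.4, 70.5]
tool_rot: [0.191, 1.57, -3.092]
force: [3.1, 0.1, -8.6]
width: 14.4
```

arm_command([
  [0, 0, 0, -0.3, 0, 0, 0],
  [0, 0, 0, 0, 0, 0, 0],
  [0, 0, 0, 0, 0, 0, 0],
])

```text
clock: 16.95
eef_pos: [577.8, -36.4, 68.0]
tool_rot: [0.048, 1.568, 3.048]
force: [0.1, 1.9, -6.7]
width: 14.4
```

```bash
python3 look.py 12
python3 - <<'E'
from h import *
s=cv2.imread("pics/sf12.png");crop(s,250,195,330,275,7,"pics/z12.png")
E
```

```text
16.95 [577.83895454 -36.4271369   68.02866625] jaw -98.13182717975586 [-0.003  0.    -1.     0.   ] 14.365733067975523 [ 0.14465775  1.85933572 -6.69099973] [0.21805454 0.03605013 0.00354055]
```

View pics/z12.png

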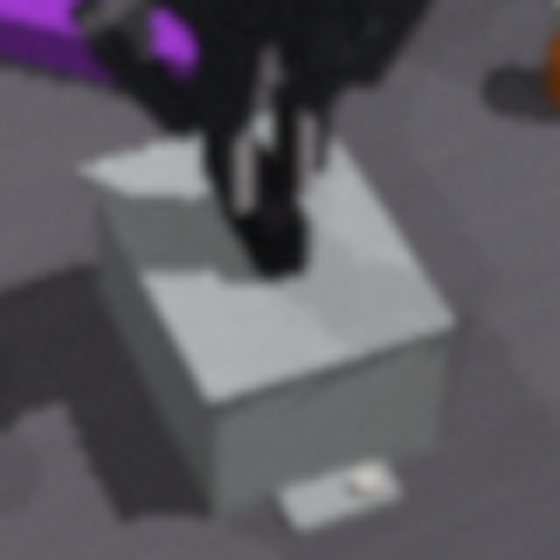

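View pics/w12.png

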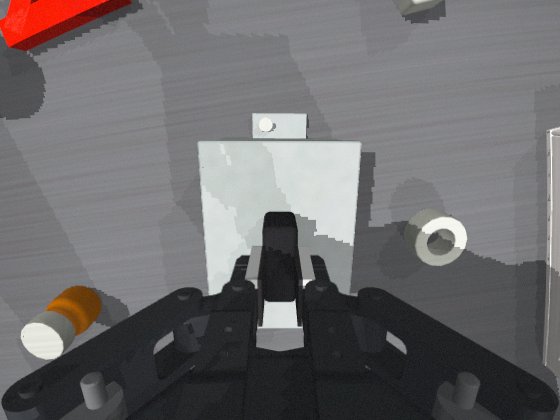

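arm_command([
  [0, 0, 0, -0.3, 0, 0, 0],
  [0, 0, 0, 0, 0, 0, 0],
  [0, 0, 0, 0, 0, 0, 0],
])

```text
clock: 17.3
eef_pos: [578.6, -36.5, 66.9]
tool_rot: [-0.609, 1.57, 2.391]
force: [-3.6, 2.3, 6.8]
width: 14.4
```

arm_command([
  [0, 0, 0, -0.2, 0, 0, 0],
  [0, 0, 0, 0, 0, 0, 0],
  [0, 0, 0, 0, 0, 0, 0],
])

```text
clock: 17.55
eef_pos: [578.6, -36.5, 66.8]
tool_rot: [-1.641, 1.57, 1.359]
force: [-7.0, 1.2, 22.3]
width: 14.6
```

arm_command([
  [0, 0, 0, -0.05, 0, 0, 0],
  [0, 0, 0, 0, 0, 0, 0],
  [0, 0, 0, 0, 0, 0, 0],
  [0, 0, 0, 0, 0, 0, 0],
  [0, 0, 0, 0, 0, 0, 0],
  [0, 0, 0, 0, 0, 0, 0],
  [0, 0, 0, 0, 0, 0, 0],
  [0, 0, 0, 0, 0, 0, 0],
])

```text
clock: 18.22
eef_pos: [578.6, -36.5, 66.7]
tool_rot: [-1.882, 1.57, 1.118]
force: [-8.5, 0.8, 24.9]
width: 14.8
```

```bash
python3 look.py 13
python3 - <<'E'
from h import *
s=cv2.imread("pics/sf13.png");crop(s,250,195,330,275,7,"pics/z13.png")
t=ctrl.get_image("top");cv2.imwrite("pics/t13.png",t)
C=cam("scene")
y=np.radians(-8.2);R=np.array([[np.cos(y),-np.sin(y)],[np.sin(y),np.cos(y)]])
E
```

```text
18.2167 [578.64046538 -36.49931089  66.74953725] jaw -98.14411397564814 [ 0.     0.001 -1.     0.   ] 14.781196976290902 [-8.45022393  0.76135856 24.93385713] [ 0.37391671  1.89328288 -0.02335016]
```

View pics/z13.png

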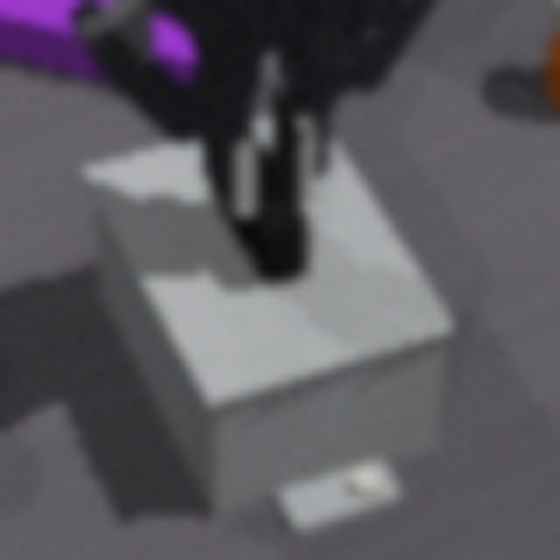

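View pics/sf13.png

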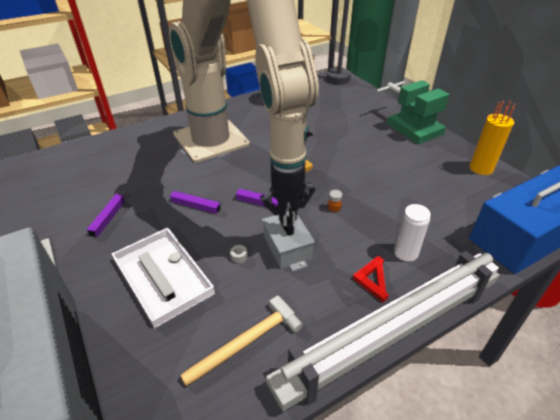

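View pics/w13.png

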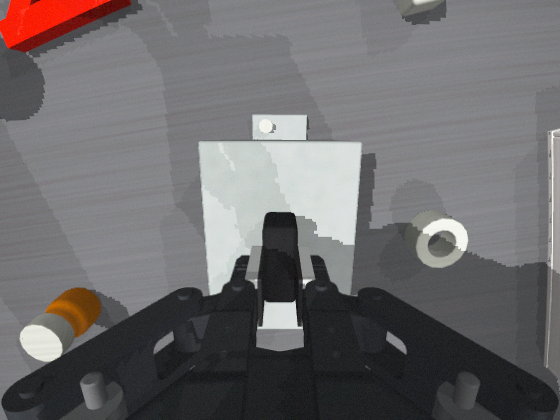

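Run:
```python
from cell import ctrl
s=ctrl.read_state();print(s["clock"],s["eef_pos"],s["force"],s["width"])
print(ctrl.finish_job())
```

```text
18.3667 [578.64375359 -36.52297956  66.75085733] [-8.6561126   1.40179648 24.74753122] 14.797424157702794
the job is handed in; nothing more can be done
None
```

I lifted the grey tube off the box and laid it flat in the offcut tray. Then I picked up the cover by its rib, pressed it straight down until it snapped onto the box, and handed the job in at about 18.4 s while still pressing. No verdict was reported.

- **Tube:** after I let go, the wrist picture showed it lying flat inside the tray walls, clear of the slug. The last scene picture still shows it there.
- **Cover:**
  - The push rose to about 7.5 N. It then reversed to about -8.6 N as the springs pulled the cover down.
  - The tool then stopped on the rim at z of about 66.7 mm and would go no further.
  - At hand-in it was still gripped, with about 25 N on the wrist. The plate looked level and flush in the wrist and scene pictures.
- **Bystanders:** in the last scene picture they and the purple look-alikes appear where they started.

Some readings did not quite agree:
- **Box outline:** my fitted outline matched the top camera but sat about 2–3 mm off in the scene camera.
- **Snap force:** the peak was a little under the stated 10–20 N. I read the force only every 3 mm or so, so the true peak probably fell between readings.
- **Gripper opening:** it read about 4 mm narrower than the true width of both parts.
- **Sideways force:** about 8.5 N remained along -x at the end.

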